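# Tighten the castle nut of the jig and lock it with its pin

## Task

Tighten the big castle nut on the jig by pushing its crank clockwise (seen from above): it is tight once the crank has passed over the raised rib on the base plate, and then it must go a little further, to the first position where a slot of the nut lines up with the locking pin, and not on beyond that slot. Only then push the locking pin fully home, until its head meets the guide, so that it runs through the slot and the hole in the stud. Let go, and leave the other things on the bench where they are.

Things in the scene. Friction and masses are not known exactly. Their poses are not given: they have to be found in the camera images.
- jig: Steel jig fixed to the bench. Base plate 160 x 245 x 12 mm (x, y, z), its own y from -155 to +90 mm. Origin on the bench under the axis of the upright stud that carries the castle nut; z up; the grey pin guide lies on its -y side. Angles here are anticlockwise seen from above, from the jig's +x axis.
- stud_top (a point): Middle of the stud's top, on the nut's axis, 88 mm above the bench. Stud 40 mm in diameter, with a cross hole 14 mm wide along the jig's y, in line with the pin. The castle nut on it is 76 mm across flats, 25 to 71 mm above the bench, with six upright slots 16 mm wide in its upper 21 mm, 30, 90 and 150 degrees either side of its crank.
- guide_mouth (a point): Outer end face of the grey pin guide, on the axis of its channel, 61 mm above the bench, at y = -143 mm of the jig. The guide is a block 40 mm wide, its top 75 mm above the bench, that runs 95 mm along the jig's +y from here towards the stud; the channel is 12 mm wide.
- tight_rib (a point): Middle of the top of the raised rib (36 x 6 x 5 mm) that lies radially on the base plate, 72 mm from the stud axis at 140 degrees. The nut is tight when the crank has passed over it.
- castle_nut (a joint): Turn of nut and crank, rad; grows clockwise seen from above (tightening). The crank points at 200.04 degrees of the jig minus this turn: over the rib (tight) at 1.05. Slots line up with the pin at 0.35 (still loose) and at 1.397 (wanted, crank at 120 degrees), within 0.07. Starts at 0 to 0.75; stops at -0.2 and 1.85. Stays where left; takes 4 N at the handle at 0, 7 N at 1.4.
- crank_handle (a point): Middle of the top of the crank's upright black handle: a round post 18 mm in diameter, 125 mm from the nut's axis, 49 to 107 mm above the bench (this point is at 107 mm). The crank's arm is a 14 mm bar that joins the post's foot to the nut.
- lock_pin: Loose steel pin lying in the guide's channel: shaft 10 mm in diameter, 173 mm long, last 8 mm tapered, round head 28 mm in diameter, 8 mm thick. Origin at the middle of the head's outer face, 61 mm above the bench; +y along the pin to its tip, as the jig's +y. Starts at about y = -230 mm of the jig, tip outside the nut; fully home (head on the guide's end) at y = -151 mm. 0.12 kg, slides easily.
- stump_cast_b: Bystander: upright plaster cylinder 67 mm in diameter, 120 mm tall, beside the jig's far side; origin under its centre.
- sanding_block: Bystander: brown sanding block 62 x 100 x 34 mm, beside the jig's far side; origin under its centre.
- tape_roll: Bystander: roll of tape 98 mm across, 25 mm high; origin under its centre.
- jar_powder: Bystander: white jar with a blue cap, 65 mm across, 88 mm tall; origin under its centre.
- marker_pen: Bystander: marker pen 136 mm long (its y), 16 mm thick, lying on the bench on the robot's side of the jig; origin under its centre.
There are look-alikes about, which are no part of the job. There is more than one size of the lock_pin; the one meant has the size given above.

How it is judged:
On the way:
1. the nut is tight and its slot lines up with the pin, the pin still being outside the nut (value of joint castle_nut between 1.247 and 1.547 rad and y of lock_pin in the frame of jig below -0.212 m), for 0.2 s.
At the end, for the whole second after the job is handed in: The nut stands at the first slot past tight (joint within 0.1 rad of 1.397), the pin lies in its guide through slot and stud with its head within 5 mm of the guide's end, at rest (value of joint castle_nut between 1.297 and 1.497 rad and y of lock_pin in the frame of jig above -0.156 m and x of lock_pin in the frame of jig between -0.004 and 0.004 m and linear speed of lock_pin below 0.01 m/s); the robot touches nothing.
It fails at once if the nut is turned well past the wanted slot (joint beyond 1.65) (value of joint castle_nut above 1.65 rad).
It fails at once if a bystander is moved by more than 30 mm (distance of any of stump_cast_b, sanding_block, tape_roll, jar_powder, marker_pen from where it was at the start of the episode above 0.03 m).
It also fails if it takes over 51 s, if anything falls off the work surface, if the arm or the gripper's body presses on something with over 40 N, if the wrist force passes 120 N, or if a joint passes its speed limit or range.

## Robot

A 6-joint arm with a two-finger parallel gripper is mounted at the origin on a cart in front of the work surface, level with it; the furniture and walls round the work are solid. World frame = base frame: x ahead of the robot, y to its left, z up, the work surface at z = 0. Lengths are in m, angles in rad, forces in N, time in s.
With the tool pointing down it reaches from about 0.3 to 0.825 m from the base axis. Payload 5.4 kg.
Tool frame: the origin (TCP) lies at the very end of the fingers, on their centre line; the grasp point (between the pads) lies 19 mm behind it; x points along the fingers, z is the direction in which the jaws open and shut, and the axes are right-handed (so a half turn about x gives the same grasp; the last joint's range is limited). The gripper opens to 92 mm and grips with 3 to 60 N. Pads are 20 mm wide; open, the fingers measure 128 mm over their backs; the gripper's body (75 mm by 189 mm) begins 69 mm behind the grasp point.
Start: joints at [-1.388, 0.158, 1.597, -0, 1.386, -0.21], TCP at [0.22, -0.531, 0.187] pointing down, gripper open.
Joint ranges: [-2.91, 2.91], [-0.94, 2.29], [0.18, 2.7], [-1.29, 4.43], [0.17, 2.64], [-3, 3]. Speed limits (rad/s): [2.57, 2.57, 3.14, 3.14, 3.14, 3.14].

## Interface

Orientations are given as [roll, pitch, yaw] about the fixed x, y, z axes, in that order (R = Rz(yaw) Ry(pitch) Rx(roll)).
In Python, from bench import env, cams gives the robot as it stands. The module is installed in compiled form; this text tells all that it offers.
- The arm moves only by the tool send_rows, never from a script. Its argument "moves" is text: rows parted by semicolons, each of 7 numbers parted by spaces: the shift along the tool's x, y, z in units of 50 mm (1.0 is 50 mm), then the turn, a rotation vector about the tool's x, y, z in rad, then the finger opening in mm, from 0 to 91.9. A call has exactly 8 rows; each row is the pose to reach, as a shift and turn from the pose commanded when the call began, along the tool's axes at that moment; what a row does not reach only later rows make up. A row lasts 1/8 s, in which the tool goes at most 62.5 mm and 10.7 degrees, less where a joint would pass 70% of its speed; a pose out of reach is approached as far as the arm can. A call with a gripper value outside its range is refused whole. The fingers move at their own pace and stop on an object; the grip force is fixed at half the most. Time passes only in rows, so rows that repeat a pose let the fingers close, or fill a call up. It gives the time, the measured TCP pose, the force and the opening at its end, in the units of the state.
- env.get_obs(): the state, without advancing time (a new reading comes with each control period).
- cams.get_image(name): name is "scene" or "top" or "wrist"; returns (picture, depth): 384x512x3 uint8, red, green, blue; 384x512 float32, m along the optical axis (not along the pixel's ray), 0 where there is no reading.
- cams.calibration(name): a dict with "mtx" (3x3 intrinsics, pixels), "T" (4x4, takes a point from camera to world coordinates). Camera axes: x right, y down, z forward; pixel columns grow to the right and rows downward; lengths in m; the calibration is good to about 2 mm. A picture is of the moment at which its call begins: read the wrist's pose just before it. calibration takes no time and is no camera call; for the wrist camera it gives the pose at the moment of the call.
- env.hand_in(): hands the job in, once; it reports no verdict.
Trained networks look in the newest picture that a camera, given by its name, has taken for a name from the list of things; names that differ only in an ending like _2 or _b are one class to them, and where a whole thing is asked for, a point or a joint stands for the part that bears it (a point fixed in the world has none). Each returns a list of dicts, best first, with "confidence" (0 to 1); they miss things now and then, are a little off and sometimes report something else, mostly with a low value. They report only what shows in the picture. A call takes as long as a camera call. They do not tell look-alikes from the thing itself.
- cams.recognise(camera, thing): "centre" ([column, row] as shares, 0 to 1, of the picture: columns of its width, rows of its height, amid what is visible of it).
- cams.cut_out(camera, thing): "pixels" (384x512 bool, what is visible of it) and "centre" ([column, row] as shares, 0 to 1, of the picture: columns of its width, rows of its height, amid what is visible of it).
The state is a dict: "clock": time; "joint_positions": joint angles; "dq": joint speeds; "effort": joint torques, N m; "tcp_pos": TCP position; "tool_rot": TCP orientation; "wrist_force": force on the tool from outside, world axes, zero at the start; "wrist_torque": the same for the moment, N m; "opening": opening from 0.0 (shut) to 1.0 (fully open).
Only numpy, scipy, OpenCV 4.12 (cv2) and the standard library are available. Lean on these libraries where they do the work, as an engineer would, in place of code of your own. Each camera call takes 0.05 s, during which the arm holds its last target.

## Working session

There is one attempt and no reset: what is moved stays moved. The work goes in short steps, Python scripts to look and compute and a tool call to move; the robot and the scene stay as the last step left them, time stands still between calls to the robot, and variables do not carry over. Pictures are saved under pics/ and viewed, and the job is handed in when it is done.

Besides the shell and the picture viewer there is one more tool, called as name(argument=value, ...), one argument or row to a line, values as JSON. send_rows: Moves the arm, as the interface text tells. Its arguments: {"type":"object","properties":{"moves":{"type":"string"}},"required":["moves"]}

```bash
mkdir -p pics; python3 - <<'E'
from bench import env,cams
import cv2,numpy as np
o=env.get_obs();print({k:np.round(v,3).tolist() for k,v in o.items()})
for n in("scene","top"):
    p,d=cams.get_image(n);cv2.imwrite(f"pics/{n}0.png",cv2.cvtColor(p,cv2.COLOR_RGB2BGR));np.savez(f"pics/{n}0.npz",p=p,d=d)
    c=cams.calibration(n);print(n,np.round(c["mtx"],1).tolist(),np.round(c["T"],3).tolist())
    for t in("jig","lock_pin","crank_handle","stud_top","guide_mouth","tight_rib","castle_nut"):
        try:
            print(t,[(np.round(np.array(r["centre"])*[512,384],1).tolist(),round(r["confidence"],2)) for r in cams.recognise(n,t)])
        except Exception as e: print(t,e)
E
```

```text
{'clock': 0.0, 'joint_positions': [-1.388, 0.159, 1.598, -0.0, 1.386, -0.21], 'dq': [-0.0, 0.0, -0.001, -0.0, -0.002, 0.0], 'effort': [-0.001, -38.557, -32.211, 0.07, 0.038, -0.0], 'tcp_pos': [0.22, -0.531, 0.186], 'tool_rot': [2.933, 1.569, 1.755], 'wrist_force': [0.526, -0.236, 0.056], 'wrist_torque': [0.027, -0.015, -0.037], 'opening': 1.002}
scene [[443.4, 0.0, 253.1], [0.0, 443.4, 197.7], [0.0, 0.0, 1.0]] [[0.858, -0.274, 0.435, 0.002], [-0.514, -0.446, 0.733, -0.957], [-0.006, -0.852, -0.523, 0.8], [0.0, 0.0, 0.0, 1.0]]
jig [([270.3, 228.2], 0.98)]
lock_pin [([286.9, 228.0], 0.72), ([329.9, 253.2], 0.6)]
crank_handle []
stud_top [([270.3, 224.6], 0.82)]
guide_mouth [([272.3, 223.4], 0.63)]
tight_rib [([268.2, 227.5], 0.9)]
castle_nut []
top [[439.3, 0.0, 256.5], [0.0, 439.3, 191.4], [0.0, 0.0, 1.0]] [[-0.016, -0.994, 0.107, 0.497], [-1.0, 0.015, -0.01, 0.042], [0.008, -0.107, -0.994, 1.187], [0.0, 0.0, 0.0, 1.0]]
jig [([248.2, 213.6], 0.79)]
lock_pin [([347.6, 166.9], 0.65), ([316.5, 197.8], 0.56)]
crank_handle [([237.6, 219.6], 0.57)]
stud_top [([248.2, 215.7], 0.58)]
guide_mouth [([248.8, 212.9], 0.81)]
tight_rib [([250.9, 210.8], 0.74)]
castle_nut [([237.4, 219.5], 0.9)]
```

```bash
python3 - <<'E'
import cv2
a=cv2.imread("pics/scene0.png");b=cv2.imread("pics/top0.png")
cv2.imwrite("pics/s1.png",cv2.resize(a[120:345,130:430],None,fx=2.6,fy=2.6,interpolation=cv2.INTER_CUBIC))
cv2.imwrite("pics/t1.png",cv2.resize(b[100:300,140:400],None,fx=3,fy=3,interpolation=cv2.INTER_CUBIC))
E
```

```text
(no output)
```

View pics/s1.png

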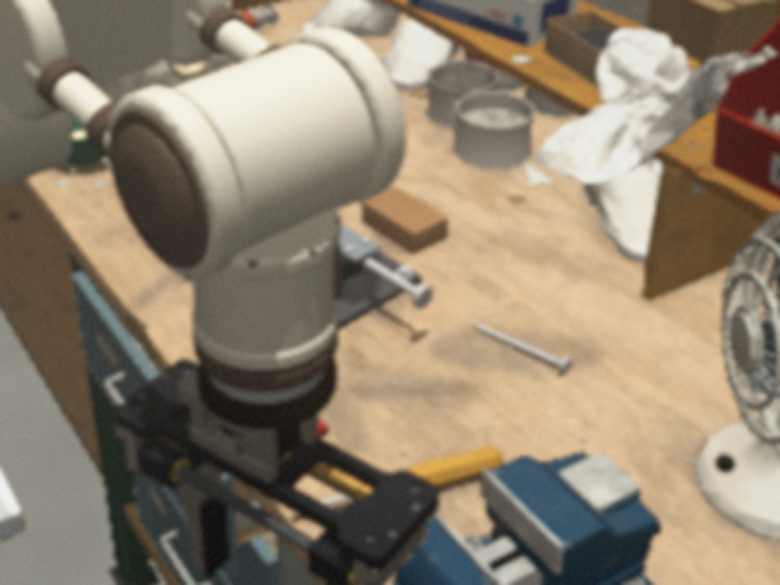

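View pics/t1.png

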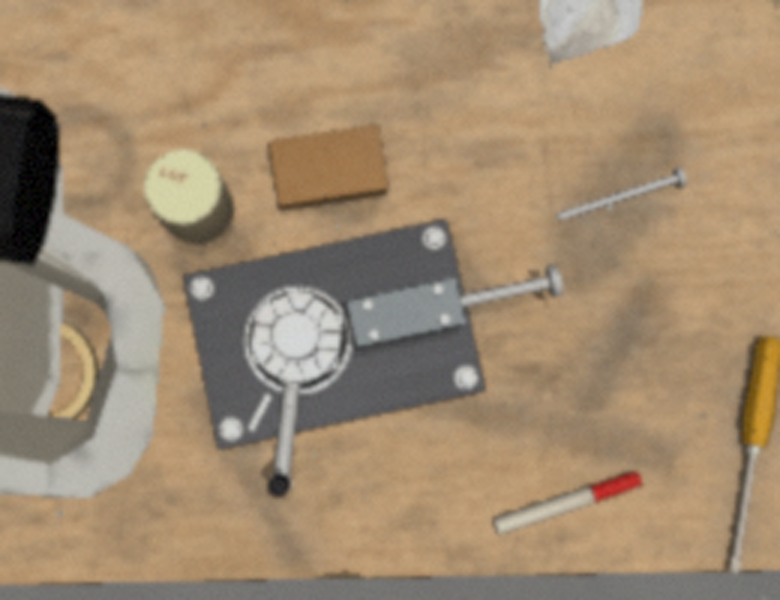

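View pics/top0.png

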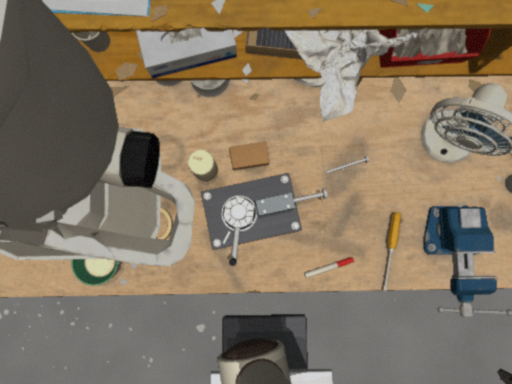

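```bash
cat > h.py <<'E'
import numpy as np,cv2
from bench import env,cams
def load(n): 
    z=np.load(f"pics/{n}.npz");return z["p"],z["d"]
def deproj(n,u,v,d,c=None):
    c=c or cams.calibration(n);K=c["mtx"]
    p=np.array([(u-K[0,2])/K[0,0]*d,(v-K[1,2])/K[1,1]*d,d]);return c["T"][:3,:3]@p+c["T"][:3,3]
def onz(n,u,v,z,c=None):
    c=c or cams.calibration(n);K=c["mtx"];T=c["T"]
    r=T[:3,:3]@np.array([(u-K[0,2])/K[0,0],(v-K[1,2])/K[1,1],1]);o=T[:3,3];return o+r*(z-o[2])/r[2]
def proj(n,P,c=None):
    c=c or cams.calibration(n);K=c["mtx"];T=c["T"];q=T[:3,:3].T@(np.asarray(P)-T[:3,3]);q=K@(q/q[2]);return q[:2]
E
python3 - <<'E'
from h import *
p,d=load("top0")
f=lambda u,v:(140+u/3,100+v/3)
for n,u,v,z in[("stud",297,335,.088),("mouth",463,303,.075),("head",558,280,.061),("handle",279,485,.107),("c1",185,275,.012),("c2",443,221,.012),("c3",484,388,.012),("c4",219,447,.012),("rib",261,411,.017),
 ("lp1",560,217,.005),("lp2",680,177,.01)]:
    a,b=f(u,v);dd=d[int(round(b)),int(round(a))]
    print(n,(round(a,1),round(b,1)),np.round(onz("top",a,b,z),4),"depth:",np.round(deproj("top",a,b,dd),3) if dd>0 else 0)
for q in[(160,225),(175,200),(185,200),(185,240),(140,160),(60,120),(150,200),(120,170),(110,210),(40,190),(80,240),(100,265),(440,140),(470,130),(470,230),(395,220)]:
    dd=d[q[1],q[0]];print(q,np.round(deproj("top",*q,dd),3))
for t in ("stump_cast_b","sanding_block","tape_roll","jar_powder","marker_pen"):
    cams.get_image("top") if t[0:2]=="st" else 0
    print(t,[(np.round(np.array(r["centre"])*[512,384],1).tolist(),round(r["confidence"],2)) for r in cams.recognise("top",t)])
E
```

```text
stud (239.0, 211.7) [0.5645 0.0761 0.088 ] depth: [0.565 0.076 0.086]
mouth (294.3, 201.0) [ 0.5902 -0.0644  0.075 ] depth: [ 0.591 -0.066  0.063]
head (326.0, 193.3) [ 0.6099 -0.148   0.061 ] depth: [ 0.609 -0.146  0.071]
handle (233.0, 261.7) [0.4419 0.0915 0.107 ] depth: [0.442 0.092 0.106]
c1 (201.7, 191.7) [0.6245 0.178  0.012 ] depth: [0.625 0.179 0.006]
c2 (287.7, 173.7) [ 0.6699 -0.0543  0.012 ] depth: [ 0.67  -0.054  0.012]
c3 (301.3, 229.3) [ 0.5194 -0.0872  0.012 ] depth: [ 0.519 -0.088  0.008]
c4 (213.0, 249.0) [0.4712 0.1485 0.012 ] depth: [0.471 0.149 0.009]
rib (227.0, 237.0) [0.5022 0.1108 0.017 ] depth: [0.502 0.111 0.017]
lp1 (326.7, 172.3) [ 0.673  -0.1612  0.005 ] depth: [ 0.674 -0.162  0.001]
lp2 (366.7, 159.0) [ 0.7072 -0.2706  0.01  ] depth: [ 0.706 -0.269  0.017]
(160, 225) [ 0.538  0.293 -0.007]
(175, 200) [0.538 0.123 0.728]
(185, 200) [0.538 0.112 0.73 ]
(185, 240) [0.496 0.113 0.727]
(140, 160) [0.558 0.128 0.854]
(60, 120) [0.56  0.142 0.963]
(150, 200) [0.564 0.214 0.451]
(120, 170) [0.551 0.144 0.85 ]
(110, 210) [0.542 0.252 0.541]
(40, 190) [0.527 0.165 0.934]
(80, 240) [0.498 0.217 0.74 ]
(100, 265) [0.497 0.042 1.187]
(440, 140) [ 0.754 -0.468  0.024]
(470, 130) [ 0.732 -0.45   0.223]
(470, 230) [ 0.509 -0.486  0.119]
(395, 220) [ 0.54  -0.334  0.027]
stump_cast_b [([205.4, 164.9], 0.86), ([249.3, 213.7], 0.65)]
sanding_block [([250.8, 155.6], 0.76)]
tape_roll [([166.7, 226.1], 0.59)]
jar_powder [([240.7, 222.3], 0.36)]
marker_pen [([330.3, 267.6], 0.85)]
```

View pics/scene0.png

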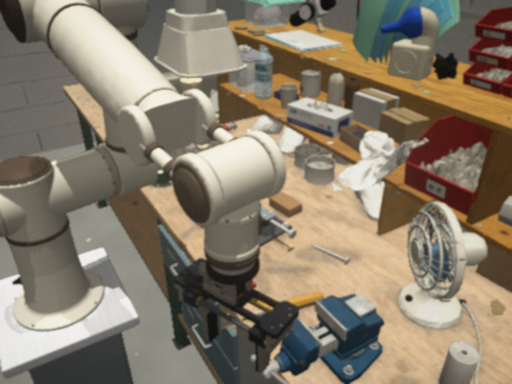

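```bash
python3 - <<'E'
from h import *
p,d=load("scene0");c=cams.calibration("scene");K=c["mtx"];T=c["T"]
u,v=np.meshgrid(np.arange(512),np.arange(384))
P=np.stack([(u-K[0,2])/K[0,0]*d,(v-K[1,2])/K[1,1]*d,d],-1)@T[:3,:3].T+T[:3,3]
for y in range(0,384,24): print(y,[tuple(np.round(P[y,x],2).tolist()) if d[y,x]>0 else 0 for x in range(8,260,24)])
p,d=load("top0");c=cams.calibration("top");K=c["mtx"];T=c["T"]
P=np.stack([(u-K[0,2])/K[0,0]*d,(v-K[1,2])/K[1,1]*d,d],-1)@T[:3,:3].T+T[:3,3]
m=(d>0)&(P[...,2]>.3)&(u<200)&(v>80)&(v<270)
Q=P[m];
for lo in np.arange(.3,1.1,.1):
    s=Q[(Q[:,2]>lo)&(Q[:,2]<=lo+.1)]
    if len(s): print(round(lo,1),len(s),s.min(0).round(3),s.max(0).round(3))
E
```

```text
0 [(0.06, -0.08, 0.7), (0.1, -0.1, 0.7), (0.13, -0.13, 0.7), (0.16, -0.13, 0.7), (0.22, -0.08, 0.69), (0.26, -0.07, 0.68), (0.64, 0.9, 0.55), (0.52, 0.34, 0.62), (0.57, 0.29, 0.62), (0.95, 0.88, 0.53), (0.95, 0.67, 0.55)]
24 [(0.05, -0.05, 0.66), (0.09, -0.1, 0.66), (0.11, -0.17, 0.67), (0.14, -0.21, 0.67), (0.18, -0.21, 0.67), (0.26, -0.05, 0.64), (0.63, 0.89, 0.46), (0.51, 0.32, 0.56), (0.56, 0.26, 0.56), (0.63, 0.26, 0.55), (0.98, 0.72, 0.45)]
48 [(0.18, 2.9, 0.03), (0.34, 2.87, 0.02), (0.1, -0.17, 0.64), (0.13, -0.25, 0.65), (0.16, -0.28, 0.65), (0.19, -0.28, 0.65), (0.62, 0.9, 0.36), (0.49, 0.29, 0.5), (0.54, 0.24, 0.5), (0.61, 0.23, 0.49), (0.96, 0.68, 0.37)]
72 [(0.13, 2.88, -0.13), (0.29, 2.86, -0.16), (0.47, 2.89, -0.19), (0.12, -0.26, 0.61), (0.14, -0.31, 0.62), (0.17, -0.34, 0.63), (0.2, -0.34, 0.62), (0.47, 0.27, 0.44), (0.52, 0.21, 0.44), (0.59, 0.2, 0.43), (0.92, 0.63, 0.28)]
96 [(0.08, 2.84, -0.3), (0.25, 2.87, -0.34), (0.42, 2.85, -0.36), (0.4, 1.58, 0.0), (0.13, -0.32, 0.6), (0.16, -0.37, 0.6), (0.18, -0.39, 0.61), (0.21, -0.4, 0.6), (0.25, -0.4, 0.6), (0.9, 0.81, 0.
[... 2234 characters left out ...]
57, -0.82), (0.32, 0.5, -0.82), (0.4, 0.4, -0.76), (0.42, 0.16, -0.54), (0.42, -0.06, -0.32), (0.36, -0.33, -0.02)]
360 [(-0.13, -0.14, -0.0), (-0.09, -0.16, -0.01), (-0.05, -0.12, -0.07), (0.0, -0.12, -0.11), (0.05, -0.12, -0.14), (0.11, -0.11, -0.18), (0.27, 0.38, -0.83), (0.36, 0.32, -0.82), (0.45, 0.27, -0.82), (0.42, -0.05, -0.45), (0.47, -0.13, -0.4)]
0.4 2378 [0.467 0.2   0.431] [0.693 0.471 0.5  ]
0.5 2584 [0.488 0.234 0.5  ] [0.582 0.432 0.589]
0.6 28 [0.496 0.127 0.696] [0.547 0.157 0.7  ]
0.7 6113 [0.471 0.104 0.7  ] [0.57  0.259 0.8  ]
0.8 5086 [0.499 0.12  0.8  ] [0.609 0.258 0.9  ]
0.9 11357 [0.511 0.138 0.9  ] [0.603 0.205 1.   ]
1.0 925 [0.542 0.136 1.   ] [0.565 0.151 1.021]
```

```bash
cat >> h.py <<'E'
from scipy.spatial.transform import Rotation as Ro
def tool(): 
    o=env.get_obs();return np.array(o["tcp_pos"]),Ro.from_euler("xyz",o["tool_rot"]),o
def orient(heading,tilt,zs=1):
    h=np.array([np.cos(heading),np.sin(heading),0]);x=h*np.sin(tilt)+np.array([0,0,-np.cos(tilt)])
    z=zs*np.array([-h[1],h[0],0]);y=np.cross(z,x);return Ro.from_matrix(np.stack([x,y,z],1))
def row(P,R=None):
    p,r,o=tool();R=r if R is None else R
    s=r.inv().apply(np.array(P)-p)/.05;t=(r.inv()*R).as_rotvec();print("row",np.round(s,3),np.round(t,3),"deg",np.degrees(np.linalg.norm(t)).round(1));return s,t
E
python3 - <<'E'
from h import *
p,r,o=tool();print(o["clock"],r.as_matrix().round(3))
H=np.radians(62);h=np.array([np.cos(H),np.sin(H),0])
for zs in(1,-1):
    for t in (0,30): row([.41,.04,.19],orient(H,np.radians(t),zs))
E
```

```text
1.1 [[ 0.     0.924  0.383]
 [-0.     0.383 -0.924]
 [-1.    -0.     0.   ]]
row [-0.06   7.882 -9.1  ] [ 2.452  0.    -0.   ] deg 140.5
row [-0.06   7.882 -9.1  ] [ 2.382  0.638 -0.229] deg 141.9
row [-0.06   7.882 -9.1  ] [-0.689  0.     0.   ] deg 39.5
row [-0.06   7.882 -9.1  ] [-0.673  0.18   0.503] deg 49.2
```

send_rows(
  moves="-0.6 1.2 -1.4 0 0 0 0; -0.6 7.9 -9.1 -0.67 0.18 0.5 0; -0.6 7.9 -9.1 -0.67 0.18 0.5 0; -0.6 7.9 -9.1 -0.67 0.18 0.5 0; -0.6 7.9 -9.1 -0.67 0.18 0.5 0; -0.6 7.9 -9.1 -0.67 0.18 0.5 0; -0.6 7.9 -9.1 -0.67 0.18 0.5 0; -0.6 7.9 -9.1 -0.67 0.18 0.5 0",
)

```text
clock: 2.1
tcp_pos: [0.3777, -0.0585, 0.215]
tool_rot: [1.572, 1.049, 1.079]
wrist_force: [0.4, 0.1, 0.3]
opening: 0.15
```

```bash
python3 - <<'E'
from h import *
p,r,o=tool();print(o["clock"],p.round(3),r.as_matrix().round(2),o["wrist_force"],o["joint_positions"],o["opening"])
H=np.radians(62)
row([.412,.04,.22],orient(H,np.radians(30),-1))
row([.412,.04,.072],orient(H,np.radians(30),-1))
E
```

```text
2.1 [ 0.378 -0.058  0.215] [[ 0.24  0.41  0.88]
 [ 0.44  0.76 -0.47]
 [-0.87  0.5  -0.  ]] [0.4211793  0.08785618 0.25060095] [-0.95828777 -0.43199605  2.16327142  0.46268625  1.65336797 -0.48325176] 0.15034358863510158
row [ 0.939  1.835 -0.329] [-0.004  0.002  0.002] deg 0.3
row [ 3.505  0.361 -0.327] [-0.004  0.002  0.002] deg 0.3
```

send_rows(
  moves="0.9 1.8 -0.3 0 0 0 0; 0.9 1.8 -0.3 0 0 0 0; 2 1.2 -0.3 0 0 0 0; 3.5 0.35 -0.3 0 0 0 0; 3.5 0.35 -0.3 0 0 0 0; 3.5 0.35 -0.3 0 0 0 0; 3.5 0.35 -0.3 0 0 0 0; 3.5 0.35 -0.3 0 0 0 0",
)

```text
clock: 3.1
tcp_pos: [0.4134, 0.0365, 0.0734]
tool_rot: [1.567, 1.05, 1.075]
wrist_force: [1.0, 0.2, -0.5]
opening: 0.006
```

```bash
python3 - <<'E'
from h import *
p,r,o=tool();print(o["clock"],p.round(4),o["wrist_force"],o["opening"])
a=[]
for n in("top","wrist","scene"):
    q,d=cams.get_image(n);np.savez(f"pics/{n}1.npz",p=q,d=d)
    a.append(cv2.cvtColor(q,cv2.COLOR_RGB2BGR))
a[0]=cv2.resize(a[0][130:290,130:343],(512,384),interpolation=cv2.INTER_CUBIC)
cv2.imwrite("pics/m1.png",cv2.resize(np.hstack(a[:2]),(800,300)));cv2.imwrite("pics/sc1.png",a[2])
E
```

```text
3.1 [0.4134 0.0365 0.0734] [ 0.98719814  0.22596506 -0.49698909] 0.005676273864716305
```

View pics/m1.png

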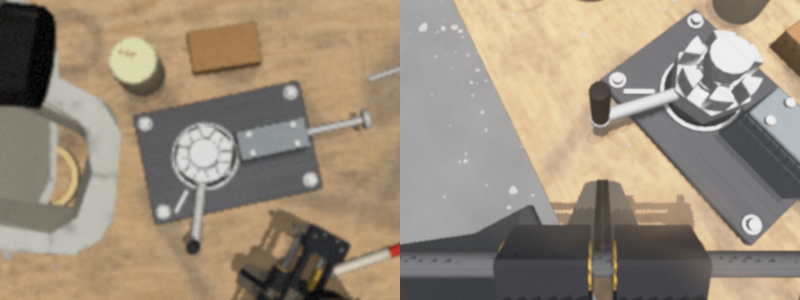

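View pics/sc1.png

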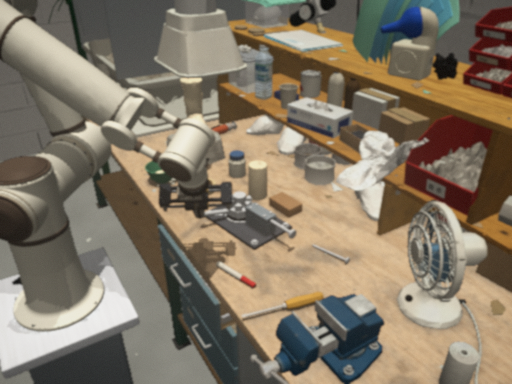

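send_rows(
  moves="0.3 0.52 0 0 0 0 0; 0.42 0.73 0 0 0 0 0; 0.54 0.94 0 0 0 0 0; 0.66 1.14 0 0 0 0 0; 0.78 1.35 0 0 0 0 0; 0.9 1.56 0 0 0 0 0; 1.02 1.77 0 0 0 0 0; 1.1 1.9 0 0 0 0 0",
)

```text
clock: 4.25
tcp_pos: [0.4623, 0.1346, 0.0702]
tool_rot: [1.579, 1.052, 1.089]
wrist_force: [-6.7, -4.6, 0.8]
opening: 0.001
```

```bash
python3 - <<'E'
from h import *
p,r,o=tool();print(o["clock"],p.round(4),o["wrist_force"],o["opening"])
c=cams.calibration("wrist")
a=[]
for n in("top","wrist"):
    q,d=cams.get_image(n);np.savez(f"pics/{n}2.npz",p=q,d=d)
    a.append(cv2.cvtColor(q,cv2.COLOR_RGB2BGR))
print(np.round(proj("top",[.5646,.077,.088]),1))
a[0]=cv2.resize(a[0][130:290,130:343],(512,384),interpolation=cv2.INTER_CUBIC)
cv2.imwrite("pics/m2.png",cv2.resize(np.hstack(a[:2]),(800,300)))
p,d=load("scene1");
for q in[(237,160),(258,180)]: print(deproj("scene",*q,d[q[1],q[0]]).round(3))
E
```

```text
4.25 [0.4623 0.1346 0.0702] [-6.70894075 -4.59033034  0.79107798] 0.0005903383066103973
[238.6 211.6]
[0.688 0.311 0.076]
[0.675 0.144 0.076]
```

View pics/m2.png

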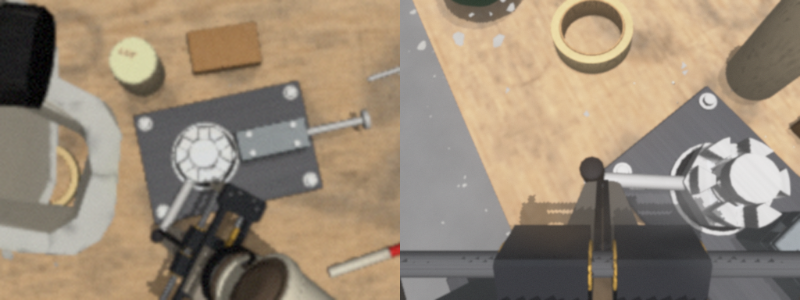

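```bash
cat >> h.py <<'E'
S=np.array([.5648,.0770]);YAW=np.radians(11.4)
def turn(P):
    a=np.arctan2(P[1]-S[1],P[0]-S[0])-YAW;return np.radians(200.04)-a%(2*np.pi), np.hypot(*(P[:2]-S))
E
python3 - <<'E'
from h import *
P=onz("top",214.1,255.3,.107);print(P,turn(P))
P=onz("wrist",244.5,217.6,.107);print(P,turn(P))
p,d=load("wrist2")
cv2.imwrite("pics/w2.png",cv2.resize(cv2.cvtColor(p,cv2.COLOR_RGB2BGR)[170:320,190:512],None,fx=2.4,fy=2.4,interpolation=cv2.INTER_CUBIC))
P=onz("wrist",*(lambda u,v:(190+u/2.4,170+v/2.4))(0,0),.088)
for n,z in(("stud",[*S,.088]),):print(proj("wrist",z))
E
```

```text
[0.45802564 0.13731779 0.107     ] (np.float64(1.0629490032475255), np.float64(0.12263359465517629))
[0.45694327 0.13950421 0.107     ] (np.float64(1.0739496909916704), np.float64(0.12465893638901378))
[455.16845148 230.1425271 ]
```

View pics/w2.png

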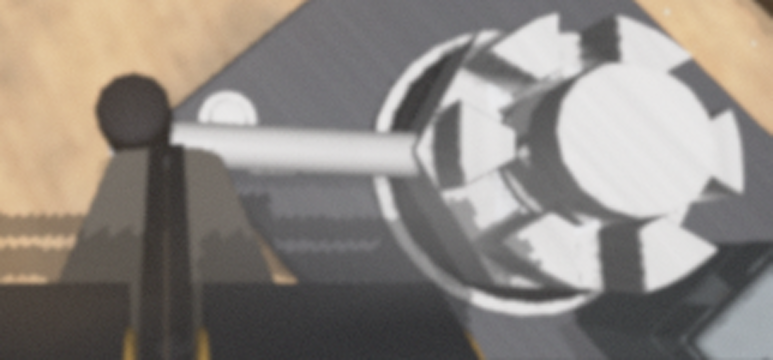

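```bash
python3 - <<'E'
from h import *
p0,r,o=tool();print(p0)
f=lambda q:(np.round((q-[190,170])*2.4,0))
print("tcp",f(proj("wrist",p0)))
for z in(.05,.063,.107):print(z,f(proj("wrist",[.4575,.1385,z])))
p,d=load("wrist2")
for u,v in[(135,110),(165,170),(165,200),(120,200),(200,200),(220,145),(300,150),(400,155),(115,260),(200,160)]:
    a,b=190+u/2.4,170+v/2.4;print((u,v),deproj("wrist",a,b,d[int(round(b)),int(round(a))]).round(3))
E
```

```text
[0.46264188 0.13482984 0.07039311]
tcp [164. 142.]
0.05 [143. 148.]
0.063 [142. 142.]
0.107 [135. 117.]
(135, 110) [0.458 0.14  0.107]
(165, 170) [0.458 0.124 0.112]
(165, 200) [0.454 0.118 0.124]
(120, 200) [0.446 0.122 0.124]
(200, 200) [0.461 0.115 0.124]
(220, 145) [0.478 0.128 0.054]
(300, 150) [0.498 0.116 0.05 ]
(400, 155) [0.525 0.101 0.046]
(115, 260) [0.442 0.112 0.144]
(200, 160) [0.466 0.123 0.107]
```

```bash
python3 - <<'E'
from h import *
p,r,o=tool();print(o["wrist_force"])
row(p+[.0205,.027,.001]);row(p+[.0245,.0325,0.001])
E
```

```text
[-2.66949194 -0.80998742 -0.80869299]
row [0.314 0.591 0.108] [0. 0. 0.] deg 0.0
row [0.381 0.708 0.127] [0. 0. 0.] deg 0.0
```

send_rows(
  moves="0.06 0.11 0.02 0 0 0 0; 0.12 0.22 0.04 0 0 0 0; 0.18 0.33 0.06 0 0 0 0; 0.24 0.43 0.08 0 0 0 0; 0.28 0.52 0.1 0 0 0 0; 0.31 0.59 0.11 0 0 0 0; 0.31 0.59 0.11 0 0 0 0; 0.31 0.59 0.11 0 0 0 0",
)

```text
clock: 5.35
tcp_pos: [0.4828, 0.1607, 0.071]
tool_rot: [1.579, 1.053, 1.087]
wrist_force: [-3.6, -3.3, -3.5]
opening: 0.006
```

```bash
cat > look.py <<'E'
from h import *
import sys
k=sys.argv[1]
p,r,o=tool();print(o["clock"],p.round(4),np.round(o["wrist_force"],1),o["opening"])
c=cams.calibration("wrist");np.savez(f"pics/c{k}.npz",T=c["T"],mtx=c["mtx"])
a=[]
for n in("top","wrist"):
    q,d=cams.get_image(n);np.savez(f"pics/{n}{k}.npz",p=q,d=d);a.append(cv2.cvtColor(q,cv2.COLOR_RGB2BGR))
a[0]=cv2.resize(a[0][130:290,130:343],(512,384),interpolation=cv2.INTER_CUBIC)
cv2.imwrite(f"pics/m{k}.png",cv2.resize(np.hstack(a[:2]),(800,300)))
E
python3 look.py 3
```

```text
5.35 [0.4828 0.1607 0.071 ] [-3.6 -3.3 -3.5] 0.006172300002781525
```

View pics/m3.png

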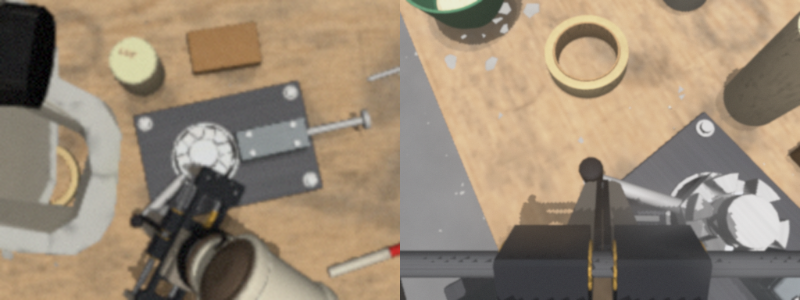

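```bash
python3 - <<'E'
from h import *
P=onz("top",203,246.3,.107);print(P,turn(P))
P=onz("wrist",243.2,217.6,.107);print(P,turn(P))
a=cv2.imread
t,_=load("top3");w,_=load("wrist3")
A=cv2.resize(cv2.cvtColor(t,4)[170:280,180:310],None,fx=3,fy=3,interpolation=2);B=cv2.resize(cv2.cvtColor(w,4)[190:330,190:512],None,fx=2.4,fy=2.4,interpolation=2)
cv2.imwrite("pics/a3.png",A);cv2.imwrite("pics/b3.png",B)
for ang in(120,110,100): 
  a=np.radians(ang)+YAW;q=proj("wrist",[S[0]+.125*np.cos(a),S[1]+.125*np.sin(a),.107]);print(ang,(q-[190,190])*2.4)
print((proj("wrist",[*S,.088])-[190,190])*2.4)
E
```

```text
[0.48019983 0.16421674 0.107     ] (np.float64(1.3493573549553761), np.float64(0.12150699187633193))
[0.47667247 0.16591187 0.107     ] (np.float64(1.3385599601509695), np.float64(0.12518698625581412))
120 [139.05022311  36.69835745]
110 [179.56656431 -45.28651733]
100 [ 231.89866024 -115.90682764]
[629.44744946 231.27369253]
```

View pics/b3.png

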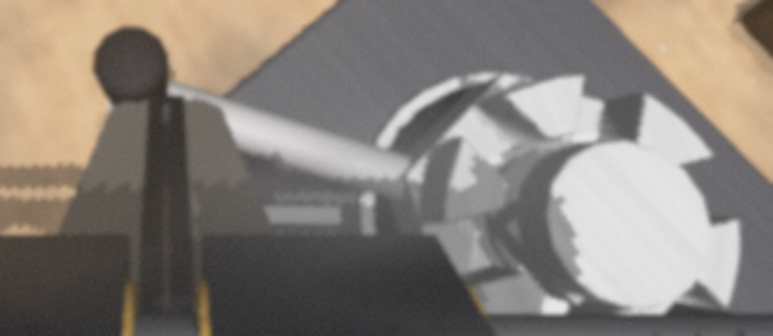

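View pics/a3.png

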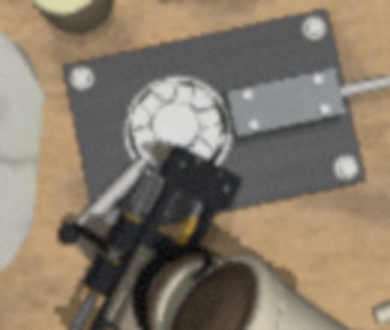

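```bash
python3 - <<'E'
from h import *
p,r,o=tool();print(o["wrist_force"])
row(p+[.005,.0047,.000]);row(p+[-.05,-.09,.02])
E
```

```text
[-4.58306114 -4.13949987 -3.64577582]
row [0.064 0.113 0.044] [0. 0. 0.] deg 0.0
row [-1.367 -1.59  -0.035] [0. 0. 0.] deg 0.0
```

send_rows(
  moves="0.03 0.06 0.02 0 0 0 0; 0.06 0.11 0.04 0 0 0 0; 0.06 0.11 0.04 0 0 0 0; 0.06 0.11 0.04 0 0 0 0; -0.3 -0.4 0 0 0 0 0; -0.8 -1 0 0 0 0 0; -1.5 -1.6 0 0 0 0 0; -2.3 -2.3 0 0 0 0 0",
)

```text
clock: 6.45
tcp_pos: [0.4101, 0.0218, 0.116]
tool_rot: [1.572, 1.049, 1.08]
wrist_force: [1.2, -0.2, -0.7]
opening: 0.006
```

```bash
python3 look.py 4
```

```text
6.45 [0.4101 0.0218 0.116 ] [ 1.2 -0.2 -0.7] 0.005525870190540681
```

View pics/m4.png

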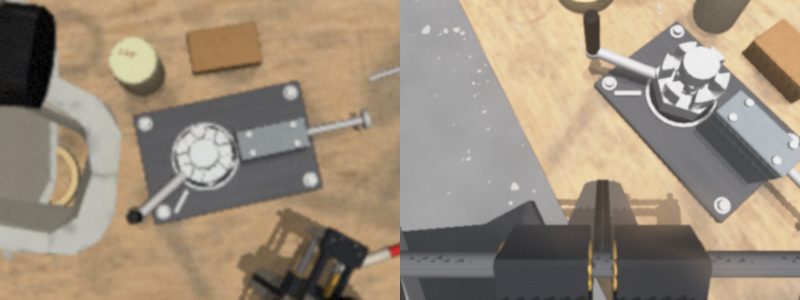

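```bash
python3 - <<'E'
from h import *
t,d=load("top4")
g=t.max(2).astype(int)
def blob(u,v,R,thr):
    m=np.zeros(g.shape,bool);m[v-R:v+R+1,u-R:u+R+1]=g[v-R:v+R+1,u-R:u+R+1]<thr
    ys,xs=np.nonzero(m);return xs.mean(),ys.mean(),len(xs)
c=blob(202,245,6,60);print(c);P=onz("top",c[0],c[1],.107);print(P,turn(P))
w,_=load("wrist4");gw=w.max(2)
A=cv2.resize(cv2.cvtColor(t,4)[150:270,180:340],None,fx=5,fy=5,interpolation=2);B=cv2.resize(cv2.cvtColor(w,4)[0:290,200:512],None,fx=2.4,fy=2,interpolation=2)
a=YAW
for k,zz,col in[([0,-.23],.061,(0,0,255)),([0,-.151],.061,(0,0,255)),([0,-.143],.075,(0,255,0)),([0,0],.088,(255,0,0)),([-.0625,.10825],.107,(0,255,255))]:
    q=proj("top",[S[0]+k[0]*np.cos(a)-k[1]*np.sin(a),S[1]+k[0]*np.sin(a)+k[1]*np.cos(a),zz]);q=(q+.5-[180,150])*5
    cv2.circle(A,tuple(int(x) for x in q),4,col,-1)
cv2.imwrite("pics/a4.png",A);cv2.imwrite("pics/b4.png",B)
E
```

```text
(np.float64(201.42424242424244), np.float64(245.12121212121212), 33)
[0.48311549 0.16804461 0.107     ] (np.float64(1.3882662153926524), np.float64(0.12231713459308297))
```

View pics/a4.png

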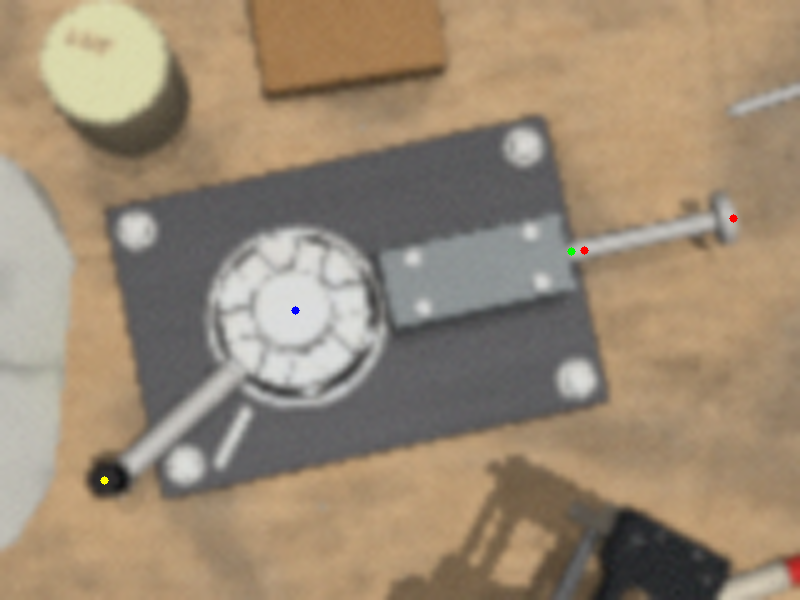

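View pics/b4.png

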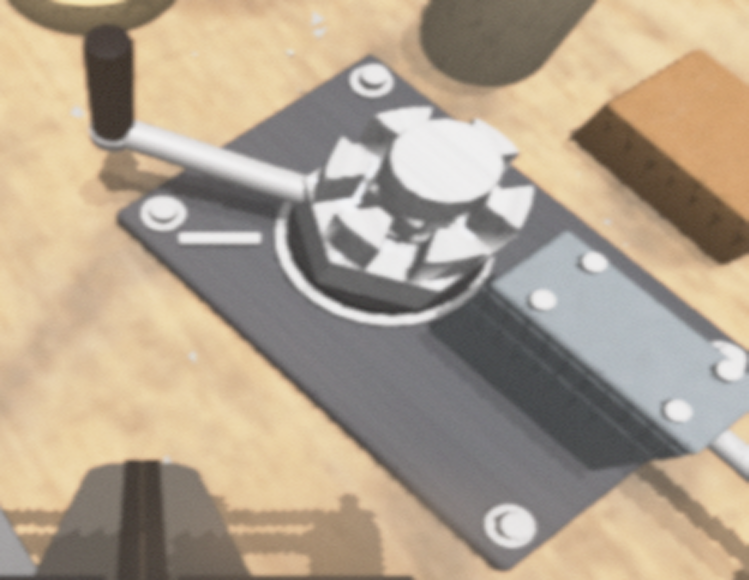

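```bash
python3 - <<'E'
from h import *
p,r,o=tool();print(o["joint_positions"])
J=lambda x,y,z:[S[0]+x*np.cos(YAW)-y*np.sin(YAW),S[1]+x*np.sin(YAW)+y*np.cos(YAW),z]
R=orient(YAW+np.pi/2,0,-1)
row(p+[0,0,.08]);row(J(0,-.3,.17),R);row(J(0,-.3,.045),R)
E
```

```text
[-0.73429426 -0.34172534  2.30060928  0.51943645  1.34423618 -0.39715745]
row [-1.389  0.794  0.007] [0. 0. 0.] deg 0.0
row [-1.931 -1.302  5.978] [-0.681  0.185 -0.497] deg 49.4
row [ 0.239 -2.543  5.968] [-0.681  0.185 -0.497] deg 49.4
```

send_rows(
  moves="-1 0.55 0.3 0 0 0 0; -1.9 -0.2 2 -0.2 0.05 -0.15 0; -1.93 -1.3 6 -0.68 0.185 -0.5 0; -1.93 -1.3 6 -0.68 0.185 -0.5 0; -1.93 -1.3 6 -0.68 0.185 -0.5 0; -1.93 -1.3 6 -0.68 0.185 -0.5 0; -1.93 -1.3 6 -0.68 0.185 -0.5 0; -1.93 -1.3 6 -0.68 0.185 -0.5 0",
)

```text
clock: 7.55
tcp_pos: [0.6258, -0.2098, 0.1655]
tool_rot: [2.492, 1.565, 2.698]
wrist_force: [1.0, -0.3, -0.1]
opening: 0.006
```

```bash
python3 - <<'E'
from h import *
p,r,o=tool();print(p,o["wrist_force"])
J=lambda x,y,z:[S[0]+x*np.cos(YAW)-y*np.sin(YAW),S[1]+x*np.sin(YAW)+y*np.cos(YAW),z]
R=orient(YAW+np.pi/2,0,-1)
row(J(0,-.3,.17),R);row(J(0,-.3,.047),R)
E
python3 look.py 5
```

```text
[ 0.62578091 -0.20983874  0.16548895] [ 0.9680977  -0.2787784  -0.10696651]
row [-0.09  -0.135 -0.063] [ 0.007 -0.005 -0.003] deg 0.5
row [ 2.37  -0.143 -0.052] [ 0.007 -0.005 -0.003] deg 0.5
7.55 [ 0.6258 -0.2098  0.1655] [ 1.  -0.3 -0.1] 0.00632439227863756
```

View pics/m5.png

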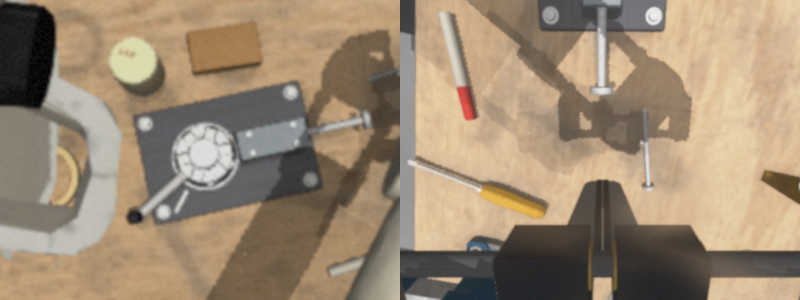

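send_rows(
  moves="1.2 -0.14 -0.05 0 0 0 0; 2.35 -0.14 -0.05 0 0 0 0; 2.35 -0.14 -0.05 0 0 0 0; 2.35 -0.14 -0.05 0 0 0 0; 2.35 0.3 -0.05 0 0 0 0; 2.35 0.5 -0.05 0 0 0 0; 2.35 0.5 -0.05 0 0 0 0; 2.35 0.5 -0.05 0 0 0 0",
)

```text
clock: 8.65
tcp_pos: [0.6179, -0.1871, 0.0491]
tool_rot: [2.842, 1.567, 3.048]
wrist_force: [0.1, -0.0, -0.4]
opening: 0.004
```

```bash
python3 look.py 6;python3 - <<'E'
from h import *
p,r,o=tool()
d=p[:2]-S;print("jig",d[0]*np.cos(YAW)+d[1]*np.sin(YAW),-d[0]*np.sin(YAW)+d[1]*np.cos(YAW))
E
```

```text
8.65 [ 0.6179 -0.1871  0.0491] [ 0.1 -0.  -0.4] 0.0038639610523610226
jig -0.0003383032840853159 -0.26967907502040156
```

View pics/m6.png

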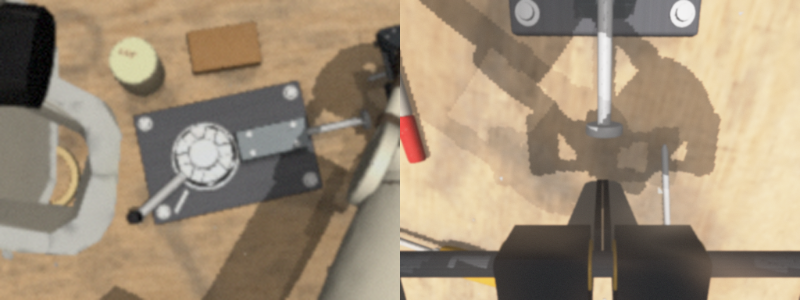

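send_rows(
  moves="0 0.3 0 0 0 0 0; 0 0.5 0 0 0 0 0; 0 0.75 0 0 0 0 0; 0 1 0 0 0 0 0; 0 1.25 0 0 0 0 0; 0 1.5 0 0 0 0 0; 0 1.75 0 0 0 0 0; 0 1.95 0 0 0 0 0",
)

```text
clock: 9.75
tcp_pos: [0.5976, -0.0908, 0.0489]
tool_rot: [2.737, 1.566, 2.942]
wrist_force: [-0.4, -0.3, -0.0]
opening: 0.005
```

```bash
python3 look.py 7;python3 - <<'E'
from h import *
p,r,o=tool()
d=p[:2]-S;print("jig",d[0]*np.cos(YAW)+d[1]*np.sin(YAW),-d[0]*np.sin(YAW)+d[1]*np.cos(YAW))
E
```

```text
9.75 [ 0.5976 -0.0908  0.0489] [-0.4 -0.3 -0. ] 0.005119414358983414
jig -0.0010189540459758714 -0.1706622344987892
```

View pics/m7.png

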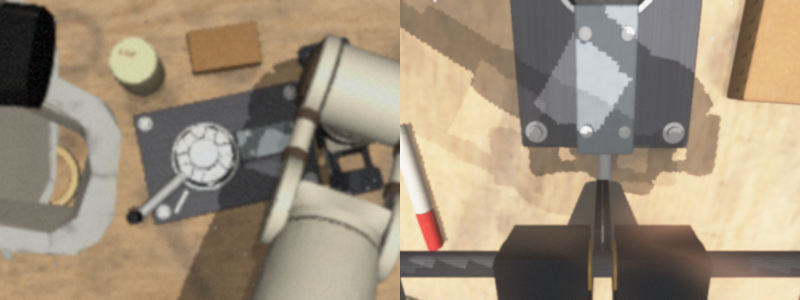

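send_rows(
  moves="0 0.05 0 0 0 0 0; 0 0.1 0 0 0 0 0; 0 0.15 0 0 0 0 0; 0 0.2 0 0 0 0 0; 0 0.2 0 0 0 0 0; 0 0.2 0 0 0 0 0; 0 0.2 0 0 0 0 0; 0 0.2 0 0 0 0 0",
)

```text
clock: 10.85
tcp_pos: [0.5958, -0.0819, 0.0489]
tool_rot: [2.74, 1.566, 2.945]
wrist_force: [0.4, -0.5, -0.0]
opening: 0.009
```

```bash
python3 look.py 8;python3 - <<'E'
from h import *
p,r,o=tool()
d=p[:2]-S;print("jig",d[0]*np.cos(YAW)+d[1]*np.sin(YAW),-d[0]*np.sin(YAW)+d[1]*np.cos(YAW))
w,_=load("wrist8");cv2.imwrite("pics/b8.png",cv2.resize(cv2.cvtColor(w,4)[130:290,170:350],None,fx=3.5,fy=3.5,interpolation=2))
for y in(-.143,-.151,-.171):
  q=proj("wrist",[S[0]-y*np.sin(YAW),S[1]+y*np.cos(YAW),.061]);print(y,(q-[170,130])*3.5)
E
```

```text
10.85 [ 0.5958 -0.0819  0.0489] [ 0.4 -0.5 -0. ] 0.009148678721457752
jig -0.0010508135375130873 -0.1618652909002
-0.143 [312.07659387 268.77281987]
-0.151 [311.77705867 312.55889365]
-0.171 [311.05709625 417.8030434 ]
```

View pics/b8.png

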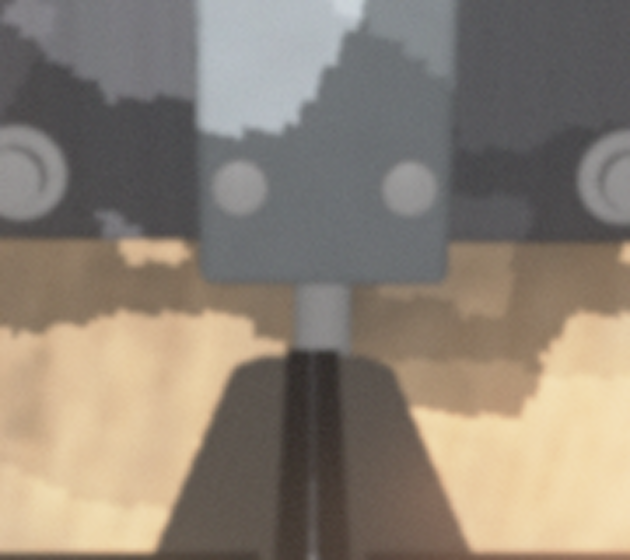

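send_rows(
  moves="0 0.05 0 0 0 0 0; 0 0.1 0 0 0 0 0; 0 0.12 0 0 0 0 0; 0 0.14 0 0 0 0 0; 0 0.16 0 0 0 0 0; 0 0.18 0 0 0 0 0; 0 0.2 0 0 0 0 0; 0 0.2 0 0 0 0 0",
)

```text
clock: 11.95
tcp_pos: [0.5937, -0.0719, 0.0489]
tool_rot: [2.737, 1.566, 2.942]
wrist_force: [0.3, -0.1, 0.6]
opening: 0.004
```

```bash
python3 look.py 9;python3 - <<'E'
from h import *
p,r,o=tool()
d=p[:2]-S;print("jig",d[0]*np.cos(YAW)+d[1]*np.sin(YAW),-d[0]*np.sin(YAW)+d[1]*np.cos(YAW))
w,_=load("wrist9");cv2.imwrite("pics/b9.png",cv2.resize(cv2.cvtColor(w,4)[130:290,170:350],None,fx=3.5,fy=3.5,interpolation=2))
E
```

```text
11.95 [ 0.5937 -0.0719  0.0489] [ 0.3 -0.1  0.6] 0.004268785775172964
jig -0.0011205518666229167 -0.1518406490629029
```

View pics/b9.png

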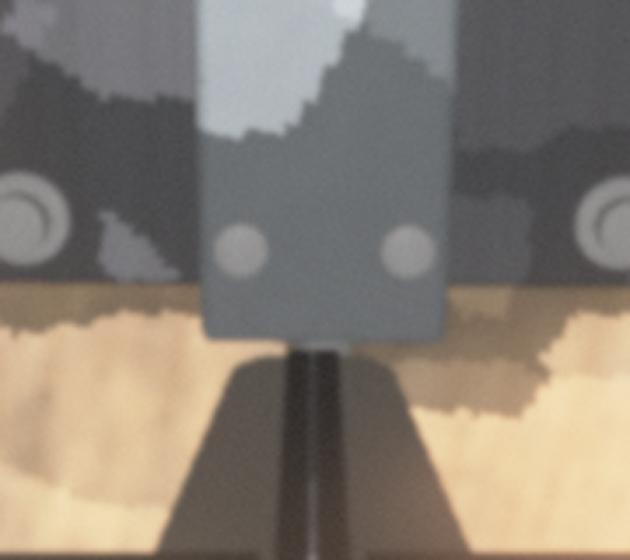

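```bash
python3 - <<'E'
from h import *
q,d=cams.get_image("scene");np.savez("pics/scene9.npz",p=q,d=d)
cv2.imwrite("pics/sc9.png",cv2.resize(cv2.cvtColor(q,4)[130:290,170:370],None,fx=4,fy=3.7,interpolation=2))
t,d=load("top9");cv2.imwrite("pics/t9.png",cv2.resize(cv2.cvtColor(t,4)[140:280,190:380],None,fx=4,fy=4,interpolation=2))
E
```

```text
(no output)
```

View pics/sc9.png

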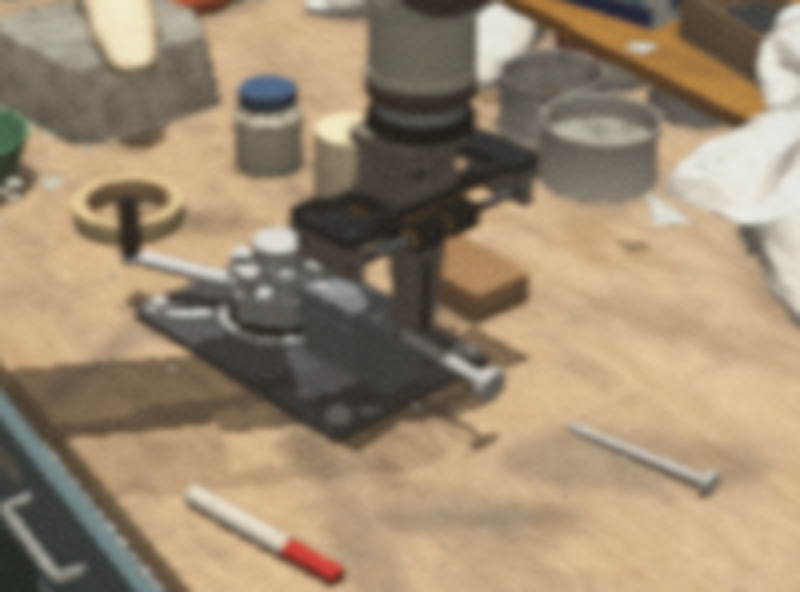

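View pics/t9.png

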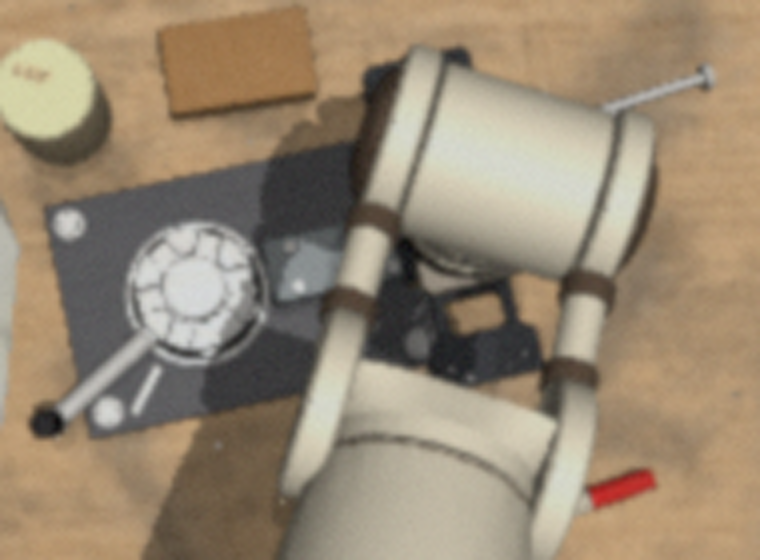

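```bash
python3 - <<'E'
from h import *
p,r,o=tool()
q=proj("scene",p);print("tcp in scene",q,(q-[170,130])*[4,3.7])
J=lambda x,y,z:[S[0]+x*np.cos(YAW)-y*np.sin(YAW),S[1]+x*np.sin(YAW)+y*np.cos(YAW),z]
for P in(J(0,-.23,.061),J(0,-.151,.061),J(0,-.143,.061),J(-.02,-.143,.075),J(0.02,-.143,.075),J(0,0,.088)):
    print(np.round((proj("scene",P)-[170,130])*[4,3.7],0))
_,d=load("scene9")
for u,v in[(415,240),(415,280),(415,310),(418,322),(340,295),(487,378),(430,345),(425,260)]:
    a,b=170+u/4,130+v/3.7;print((u,v),deproj("scene",a,b,d[int(round(b)),int(round(a))]).round(3))
_,d=load("wrist9")
for u,v in[(311,365),(311,400),(250,370),(350,370),(311,450),(330,345),(325,200)]:
    a,b=170+u/3.5,130+v/3.5;print((u,v),deproj("wrist",a,b,d[int(round(b)),int(round(a))]).round(3))
E
```

```text
tcp in scene [272.85052317 226.00819515] [411.40209267 355.23032205]
[491. 385.]
[412. 342.]
[404. 337.]
[385. 333.]
[424. 313.]
[276. 240.]
(415, 240) [ 0.571 -0.107  0.181]
(415, 280) [ 0.587 -0.084  0.128]
(415, 310) [ 0.589 -0.083  0.1  ]
(418, 322) [ 0.592 -0.082  0.087]
(340, 295) [ 0.572 -0.007  0.077]
(487, 378) [ 0.606 -0.149  0.069]
(430, 345) [ 0.6   -0.087  0.065]
(425, 260) [ 0.6   -0.077  0.138]
(311, 365) [ 0.593 -0.062  0.082]
(311, 400) [ 0.593 -0.062  0.095]
(250, 370) [ 0.584 -0.064  0.084]
(350, 370) [ 0.599 -0.061  0.083]
(311, 450) [ 0.593 -0.061  0.112]
(330, 345) [ 0.597 -0.065  0.064]
(325, 200) [ 0.59  -0.037  0.075]
```

send_rows(
  moves="0 -0.6 0 0 0 0 0; 0 -1.4 0 0 0 0 0; 0 -2.2 0 0 0 0 0; 0 -2.5 0 0 0 0 0; 0 -2.5 0 0 0 0 0; 0.2 -2.5 0 0 0 0 0; 0.4 -2.5 0 0 0 0 0; 0.5 -2.5 0 0 0 0 0",
)

```text
clock: 13.1
tcp_pos: [0.6182, -0.1931, 0.0221]
tool_rot: [2.632, 1.564, 2.839]
wrist_force: [0.0, 0.3, -0.8]
opening: 0.005
```

```bash
python3 look.py 10;python3 - <<'E'
from h import *
p,r,o=tool()
d=p[:2]-S;print("jig",d[0]*np.cos(YAW)+d[1]*np.sin(YAW),-d[0]*np.sin(YAW)+d[1]*np.cos(YAW))
q,dd=cams.get_image("scene");np.savez("pics/scene10.npz",p=q,d=dd)
A=cv2.resize(cv2.cvtColor(q,4)[130:290,200:360],None,fx=2.5,fy=2.5,interpolation=2)
w,dw=load("wrist10");B=cv2.resize(cv2.cvtColor(w,4)[130:290,180:340],None,fx=2.5,fy=2.5,interpolation=2)
cv2.imwrite("pics/b10.png",np.hstack([A,B]))
q=proj("scene",p);print("tcp scene",(q-[200,130])*2.5)
E
```

```text
13.1 [ 0.6182 -0.1931  0.0221] [ 0.   0.3 -0.8] 0.0053238247911622325
jig -0.0010212195535999544 -0.2757352724171162
tcp scene [259.81992427 306.58707662]
```

View pics/b10.png

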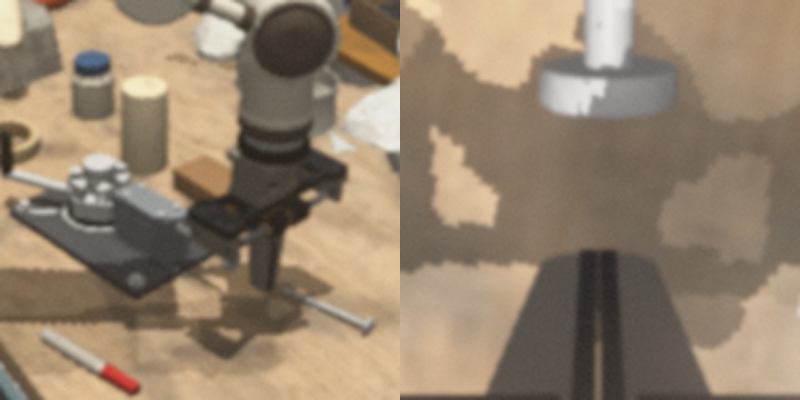

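```bash
python3 - <<'E'
from h import *
p,r,o=tool()
d=np.load("pics/scene10.npz")["d"]
for v in(260,270,278,284,288,292): 
    a,b=200+260/2.5,130+v/2.5;print(v,deproj("scene",a,b,d[int(round(b)),int(round(a))]).round(3))
for k in(0,.01,.02,.03,.035):print(k,(proj("scene",p+[0,0,k])-[200,130])*2.5)
w,dw=load("wrist10")
for u,v in[(600,265),(590,255),(610,300)]:
    a,b=180+(u-400)/2.5,130+v/2.5;print((u,v),deproj("wrist",a,b,dw[int(round(b)),int(round(a))]).round(3))
E
```

```text
260 [ 0.605 -0.205  0.099]
270 [ 0.606 -0.205  0.085]
278 [ 0.607 -0.204  0.073]
284 [ 0.608 -0.204  0.065]
288 [ 0.609 -0.203  0.058]
292 [ 0.65  -0.153  0.003]
0 [260.37196902 306.12994947]
0.01 [260.85769097 299.02427583]
0.02 [261.34756863 291.85780798]
0.03 [261.84165555 284.62976235]
0.035 [262.09029448 280.99239932]
(600, 265) [ 0.618 -0.183  0.06 ]
(590, 255) [ 0.616 -0.184  0.054]
(610, 300) [ 0.62  -0.183  0.078]
```

send_rows(
  moves="0.1 0.3 0 0 0 0 0; 0.1 0.6 0 0 0 0 0; 0.1 0.85 0 0 0 0 0; 0.1 1.1 0 0 0 0 0; 0.1 1.35 0 0 0 0 0; 0.1 1.6 0 0 0 0 0; 0.1 1.8 0 0 0 0 0; 0.1 2 0 0 0 0 0",
)

```text
clock: 14.25
tcp_pos: [0.5986, -0.096, 0.0189]
tool_rot: [2.769, 1.566, 2.974]
wrist_force: [0.8, -0.8, 1.2]
opening: 0.004
```

```bash
cat > l2.py <<'E'
from h import *
import sys
k=sys.argv[1]
p,r,o=tool();print(o["clock"],p,np.round(o["wrist_force"],1))
d=p[:2]-S;print("jig",d[0]*np.cos(YAW)+d[1]*np.sin(YAW),-d[0]*np.sin(YAW)+d[1]*np.cos(YAW))
q,dd=cams.get_image("scene");np.savez(f"pics/scene{k}.npz",p=q,d=dd)
A=cv2.resize(cv2.cvtColor(q,4)[130:290,200:360],None,fx=2.5,fy=2.5,interpolation=2)
w,dw=cams.get_image("wrist");np.savez(f"pics/wrist{k}.npz",p=w,d=dw);B=cv2.resize(cv2.cvtColor(w,4)[130:290,180:340],None,fx=2.5,fy=2.5,interpolation=2)
cv2.imwrite(f"pics/b{k}.png",np.hstack([A,B]))
E
python3 l2.py 11
```

```text
14.25 [ 0.59862375 -0.09595699  0.01893013] [ 0.8 -0.8  1.2]
jig -0.0010297735588592621 -0.17623026581318932
```

View pics/b11.png

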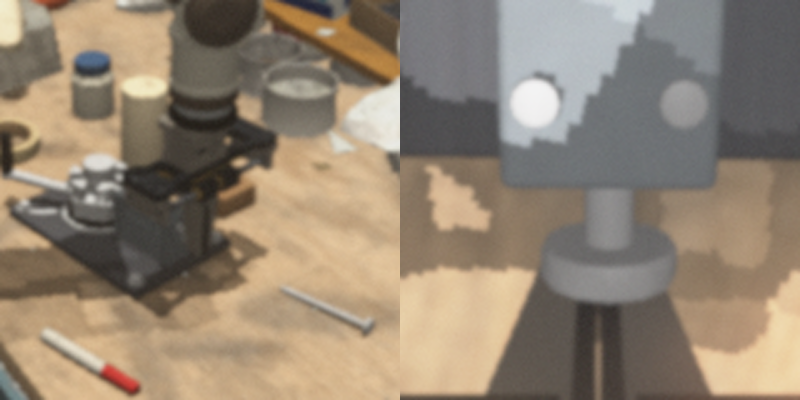

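send_rows(
  moves="0 0.1 0 0 0 0 0; 0 0.18 0 0 0 0 0; 0 0.24 0 0 0 0 0; 0 0.28 0 0 0 0 0; 0 0.31 0 0 0 0 0; 0 0.33 0 0 0 0 0; 0 0.35 0 0 0 0 0; 0 0.35 0 0 0 0 0",
)

```text
clock: 15.35
tcp_pos: [0.5953, -0.08, 0.0189]
tool_rot: [2.959, 1.567, -3.119]
wrist_force: [0.9, -3.2, -1.2]
opening: 0.002
```

```bash
python3 l2.py 12
```

```text
15.35 [ 0.59525312 -0.0799953   0.01893539] [ 0.9 -3.2 -1.2]
jig -0.0011789611481733166 -0.15991725192618295
```

View pics/b12.png

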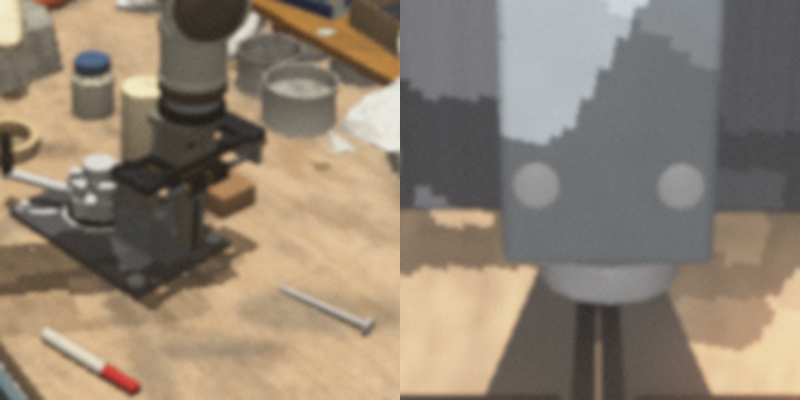

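send_rows(
  moves="0 0.05 0 0 0 0 0; 0 0.08 0 0 0 0 0; 0 0.08 0 0 0 0 0; 0 0.08 0 0 0 0 0; 0 0 0 0 0 0 0; 0 -0.3 0 0 0 0 0; 0 -0.8 0 0 0 0 0; 0 -1.2 0 0 0 0 0",
)

```text
clock: 16.45
tcp_pos: [0.6078, -0.14, 0.019]
tool_rot: [2.741, 1.567, 2.946]
wrist_force: [0.1, -0.6, 0.6]
opening: 0.004
```

```bash
python3 l2.py 13
```

```text
16.45 [ 0.607829   -0.13999318  0.01896342] [ 0.1 -0.6  0.6]
jig -0.0007102059292537349 -0.2212171594271217
```

View pics/b13.png

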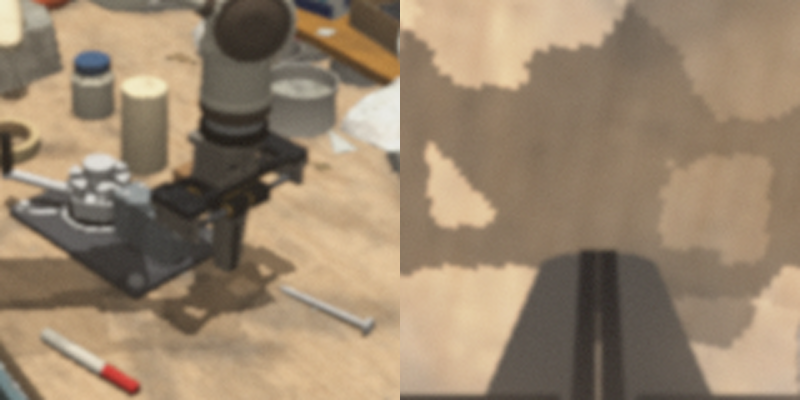

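Back off further and up for a clear final check.

send_rows(
  moves="0 -1 0 0 0 0 0; -1 -2 0 0 0 0 0; -2 -3 0 0 0 0 0; -3 -4 0 0 0 0 0; -3 -4 0 0 0 0 0; -3 -4 0 0 0 0 0; -3 -4 0 0 0 0 0; -3 -4 0 0 0 0 0",
)

```text
clock: 17.55
tcp_pos: [0.6481, -0.3322, 0.1665]
tool_rot: [2.523, 1.563, 2.729]
wrist_force: [0.6, 0.1, -0.7]
opening: 0.004
```

```bash
python3 look.py 14; python3 - <<'E'
from h import *
t,d=load("top14");g=t.max(2)
m=g[239:252,195:209]<60;ys,xs=np.nonzero(m);P=onz("top",195+xs.mean(),239+ys.mean(),.107);print(P,turn(P))
w,dw=load("wrist14")
A=cv2.resize(cv2.cvtColor(t,4)[150:270,180:340],None,fx=5,fy=5,interpolation=2);cv2.imwrite("pics/a14.png",A)
for y in(-.143,-.151,-.165):
  print(y,proj("top",[S[0]-y*np.sin(YAW),S[1]+y*np.cos(YAW),.061]),(proj("top",[S[0]-y*np.sin(YAW),S[1]+y*np.cos(YAW),.061])+.5-[180,150])*5)
cv2.imwrite("pics/w14.png",cv2.resize(cv2.cvtColor(w,4),None,fx=1.5,fy=1.5))
E
```

```text
17.55 [ 0.6481 -0.3322  0.1665] [ 0.6  0.1 -0.7] 0.0035732150569811323
[0.48295201 0.16786061 0.107     ] (np.float64(1.3862663114479896), np.float64(0.12228959112046656))
-0.143 [293.30745179 200.34722286] [569.03725897 254.2361143 ]
-0.151 [296.33487949 199.68779703] [584.17439747 250.93898515]
-0.165 [301.62970091 198.53449385] [610.64850456 245.17246923]
```

View pics/a14.png

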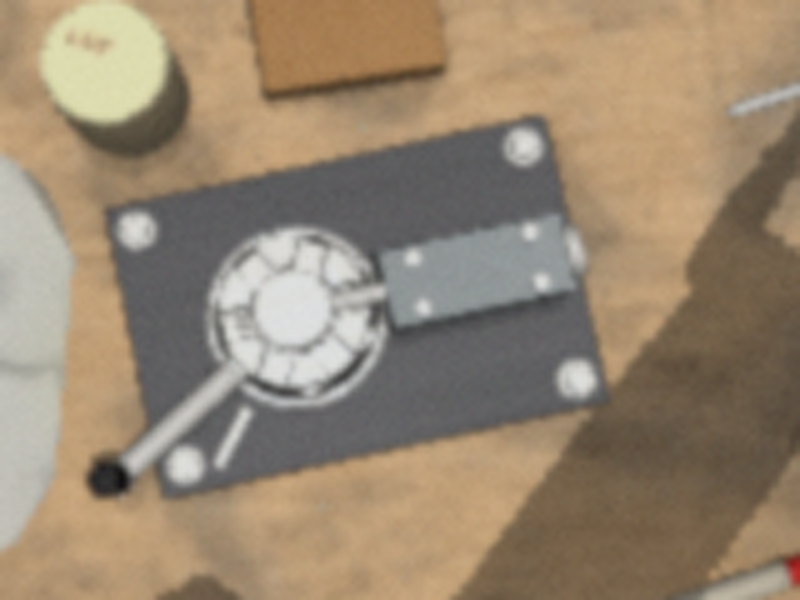

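View pics/w14.png

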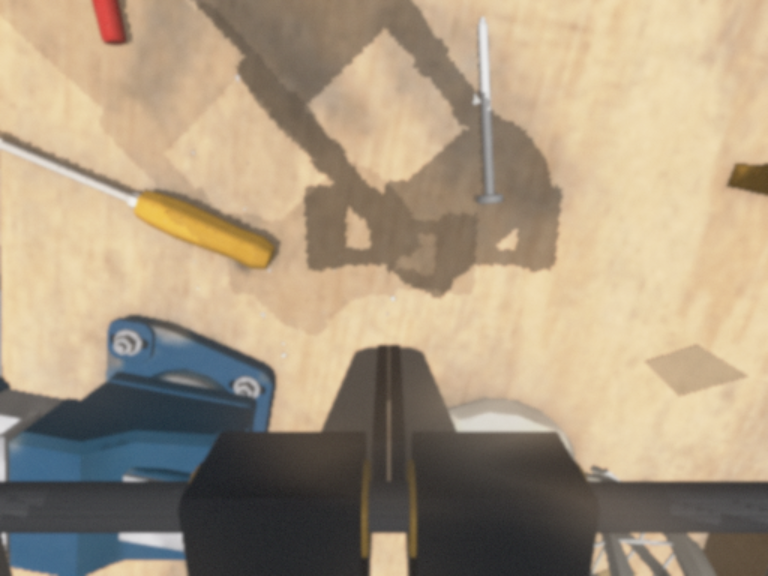

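```bash
python3 -c "
from bench import env
print(env.hand_in(), env.get_obs()['wrist_force'])"
```

```text
the job is handed in; nothing more can be done
the job is handed in; nothing more can be done
```

The castle nut is tightened to the first slot past the rib, and the locking pin is pushed fully home. I handed the job in at about 17.6 s of the 51 s allowed; the hand-in reports no verdict.

- **Nut:** I pushed the crank clockwise over the rib and stopped with the crank joint measured at 1.39 rad (wanted 1.397). It read the same after the pin went in. The pin stayed clear of the nut, at about y = -0.23 m, until the nut was set.
- **Pin:** My first push missed. With the fingers shut, their real tips sit about 30 mm short of the reported TCP, so they passed over the pin's head without moving it. I backed off, lowered the tool and pushed again.
- **Look-alike:** The shorter pin lying loose on the bench was not touched.
- **Last checks:** In the top picture the head lies against the guide and the shaft runs through the slot into the stud. During the push the wrist force rose to about 3 N as the head met the guide. The arm then stood clear with about 1 N reading at the wrist.
- **Bystanders:** The plaster cylinder and sanding block sit where they were in the top pictures, and the marker pen too, as far as it shows. I did not measure the positions of the tape roll and jar again after the last move, but nothing was driven near them.

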